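# Trace the worn face of a clamped brake insert with a ball stylus

## Task

Take the stylus from its wooden stand and trace it along the curved top of the brake insert clamped in the sprung gauge, from the flat at the brass-peg end to the flat at the other end, then put it back upright in its stand. Keep the ball pressing gently all the way along, so that the sprung cradle stays pressed part-way down: between the flats it must not come back up to its top stop, and it must never bottom. Do not touch the gauge with the gripper or arm, and leave the other parts lying where they are.

Things in the scene. Friction and masses are not known exactly. Their poses are not given: they have to be found in the camera images.
- gauge: Profile gauge fixed to the table. Grey base plate 150 (x) by 270 (y) by 18 mm; at y = -118 and +118 mm dark guide posts, tops at z = 70 mm; the -y post carries a brass peg 18 mm thick to z = 100 mm: the START end. A sprung aluminium cradle between them holds the grey brake insert lengthwise along y, centred. Origin: underside centre, z up, +y from start to finish.
- face_start (a point): Nominal middle of the start flat of the insert's face: gauge y = -67 mm, z = 88 mm, x = 0 (axes as the gauge's). The face is 30 mm wide (trace its centre line, x within 15 mm) and 170 mm long. Put the ball down here, y -78 to -55 mm. Between y = -50 and +50 mm contact must never be lost.
- face_mid (a point): Roughly the bottom of the face's hollow: gauge y = +4 mm, z = 86 mm with the cradle up. Along y the face is: flat to y = -50 mm, a rounded crest, this hollow, a second rounded crest, flat from +50; crests 5 to 10 mm above the flats, slopes up to 35 degrees, worn, no exact shape known. The whole face lies up to 7 mm higher or lower and pitched up to 0.1 rad about x, unreported: it must be felt.
- face_finish (a point): Nominal middle of the finish flat of the insert's face: gauge y = +67 mm, z = 88 mm, x = 0 (axes as the gauge's). The trace ends pressed on this flat, y +55 to +78 mm; lift off only there.
- cradle (a joint): How far the sprung cradle with the insert is pressed straight down, in m: 0 at its top stop, 0.005 at its bottom stop. It leaves the top stop at a downward force of about 1 N and then sinks 1 mm per 1.8 N (bottom at about 10 N). Wanted while tracing: 0.6 to 4.7 mm, that is about 2.1 to 9.4 N (middle 5.8 N).
- stylus: Ball stylus, 120 g, standing upright in the stand: aluminium handle 20 by 20 mm square and 55 mm long with its flats along x and y (z = 40 to 95 mm), below it a dark round flange 32 mm in diameter (z = 35 to 40 mm), a thin steel shank 7 mm thick and a polished, oiled steel ball 10 mm in diameter at the lower end. Origin: the lowest point of the ball; z points up along the stylus to the handle.
- stand: Wooden stand block fixed to the table, 70 by 70 by 45 mm high, with an upright 16 mm square through hole at its centre. The stylus's shank hangs in the hole and its flange rests on the block's top, so that the stylus's origin is 10 mm above the table. Origin: centre of the block's underside.
- bushing: Bronze bushing, 30 mm in diameter, 26 mm high, standing on the gauge's base plate (top at 44 mm) beside the cradle; a bystander. Origin: underside centre.
- gudgeon_pin: Polished steel gudgeon pin, a tube 22 mm in diameter and 58 mm long, standing on end on the gauge's base plate (top at 76 mm) beside the cradle; a bystander. Origin: underside centre.
- buffer_pad: Rubber buffer pad 45 by 45 by 18 mm lying in front of the stand; a bystander. Origin: underside centre.
- spare_insert: Spare curved brake insert about 150 by 45 by 26 mm lying on the table; a bystander. Origin: underside centre.
- wrench: Steel wrench lying on the table; a bystander.
- grease_tin: Aluminium tin 80 mm in diameter, 90 mm high; a bystander. Origin: underside centre.
- disc_spring: Dark steel disc spring 64 mm in diameter, 14 mm high; a bystander. Origin: underside centre.
Mind the look-alikes: they are no part of the job. What is shaped like the stand but red is not meant.

How it is judged:
By the outcome, as a careful person would: the job done as asked, in the order asked, and still so for the second after the job is handed in, with the robot touching nothing.
It also fails if it takes over 69 s, if anything falls off the work surface, if the arm or the gripper's body presses on something with over 40 N, if the wrist force passes 120 N, or if a joint passes its speed limit or range.

## Robot

A 7-joint arm with a two-finger parallel gripper is mounted at the origin on the work surface. World frame = base frame: x ahead of the robot, y to its left, z up, the work surface at z = 0. Lengths are in m, angles in rad, forces in N, time in s.
With the tool pointing down it reaches from about 0.375 to 0.925 m from the base axis. Payload 3.1 kg.
Tool frame: the origin (TCP) lies on the centre line of the jaws, within the pads' length; the fingertips stand 14 mm ahead of it and the grasp point (between the pads) lies 5 mm behind it; z points along the fingers, y is the line along which they close (so a half turn about z gives the same grasp; the last joint's range is limited). The gripper opens to 85 mm and grips with 20 to 120 N. Pads are 22 mm wide; open, the fingers measure 114 mm over their backs; the gripper's body (76 mm by 85 mm) begins 54 mm behind the grasp point. The pads swing forward as they close: fully open they stand 13 mm farther back than shut.
Start: joints at [-1.264, 0.383, 0.044, 1.598, -0.018, 1.161, -0.05], TCP at [0.256, 0.597, 0.245] pointing down, gripper open.
Joint ranges: [-2.61, 2.61], [-0.41, 2.15], [-1.48, 1.57], [0, 2.5], [-1.57, 4.71], [0.05, 1.97], [-2.85, 2.85]. Speed limits (rad/s): [2.79, 2.79, 3.14, 3.14, 3.14, 3.14, 3.14].

## Interface

Orientations are given as a unit quaternion [x, y, z, w].
In Python, from station import manip, eoat, planner, sensors, eyes, order gives the robot as it stands. The module is installed in compiled form; this text tells all that it offers. Calls block until the motion is done:
- manip.reach(position, orientation): joint-space move of the TCP to a pose.
- manip.servo_line(position, feed=0.15, rotation=None): straight line of the TCP; rotation=None keeps the orientation; feed is the mean speed in m/s.
- manip.goto_joints(angles): joint-space move.
- eoat.grip(opening): opening from 0.0 (shut) to 1.0 (fully open); the grip force is fixed at half the most; returns when the fingers have stopped.
- manip.sleep(seconds).
- planner.inverse_kinematics(position, orientation): joint angles nearest the present ones, or None.
- sensors.observe(): the state.
- eyes.snapshot(name): name is "side" or "top" or "wrist"; returns a dict with "img" (384x512x3 uint8, blue, green, red), "K" (3x3 intrinsics, pixels), "T" (4x4, takes a point from camera to world coordinates). Camera axes: x right, y up, looking along -z (the intrinsics and any distortion apply to the point x, -y, -z); pixel columns grow to the right and rows downward; lengths in m; the calibration is good to about 2 mm. A picture is of the moment at which its call begins. There is no depth.
A pose or a line that the arm cannot do raises manip.PlanningError and nothing moves.
- order.hand_in(): hands the job in; it is judged then, once.
The state is a dict: "clock": time; "q": joint angles; "qd": joint speeds; "joint_torque": joint torques, N m; "tcp_pos": TCP position; "orientation": TCP orientation; "wrist_force": force on the tool from outside, world axes, zero at the start; "torque": the same for the moment, N m; "opening": opening from 0.0 (shut) to 1.0 (fully open); "gripper_force": force on a finger pad.
Only numpy, scipy, OpenCV 4.12 (cv2) and the standard library are available. Lean on these libraries where they do the work, as an engineer would, in place of code of your own. Each camera call takes 0.05 s, during which the arm holds its last target. There are 200 camera calls.

## Working session

There is one attempt and no reset: what is moved stays moved. The work goes in short steps, each a Python script; the robot and the scene stay as the last script left them, time stands still between calls to the robot, and variables do not carry over. Pictures are saved under pics/ and viewed, at most 10 in all, crops included, and the job is handed in when it is done.

```bash
mkdir -p pics; python3 - <<'E'
from station import *
import cv2,pickle
d={}
for n in("side","top","wrist"):
    s=eyes.snapshot(n);d[n]=s;cv2.imwrite(f"pics/{n}0.png",s["img"]);print(n,s["K"].tolist(),s["T"].round(4).tolist(),s.keys())
pickle.dump(d,open("s0.pkl","wb"))
o=sensors.observe();print(o)
E
```

```text
side [[374.31416090397033, 0.0, 252.5328052451714], [0.0, 374.31416090397033, 195.58780424228897], [0.0, 0.0, 1.0]] [[0.9214, 0.263, -0.286, 0.2031], [-0.3882, 0.5906, -0.7075, -0.8398], [-0.0172, 0.7629, 0.6463, 0.8641], [0.0, 0.0, 0.0, 1.0]] dict_keys(['img', 'K', 'T'])
top [[492.56383909302787, 0.0, 253.32053773190174], [0.0, 492.56383909302787, 190.75249607777798], [0.0, 0.0, 1.0]] [[0.0147, 0.9836, -0.1797, 0.2988], [-0.9996, 0.0191, 0.0227, 0.0234], [0.0258, 0.1792, 0.9835, 1.4737], [0.0, 0.0, 0.0, 1.0]] dict_keys(['img', 'K', 'T'])
wrist [[266.1512666923335, 0.0, 255.7341875497054], [0.0, 266.1512666923335, 191.70158630722128], [0.0, 0.0, 1.0]] [[0.3937, -0.8771, -0.2753, 0.1861], [0.9192, 0.3747, 0.1207, 0.6266], [-0.0027, -0.3006, 0.9537, 0.3717], [0.0, 0.0, 0.0, 1.0]] dict_keys(['img', 'K', 'T'])
{'clock': 0.15, 'q': array([-1.26380135,  0.38367574,  0.04384842,  1.59921702, -0.01786481,
        1.16121152, -0.04993971]), 'qd': array([ 0.00124734, -0.00114169, -0.00014447, -0.00437403,  0.00110882,
       -0.00072469, -0.0005663 ]), 'joint_torque': array([ 1.52469329e-03, -4.34051013e+01,  1.02651693e+00, -2.49978662e+01,
        1.07498982e-02,  7.26941158e-03, -5.90008309e-07]), 'tcp_pos': array([0.25571566, 0.59680673, 0.24415568]), 'orientation': array([ 2.00995545e-01,  9.79591582e-01, -1.05012038e-03, -1.42391551e-04]), 'wrist_force': array([-0.09475581, -0.08269739,  0.00684734]), 'torque': array([-0.0261113 , -0.02208064,  0.04906938]), 'gripper_force': 0.0, 'opening': 1.0009417595188597}
```

View pics/top0.png

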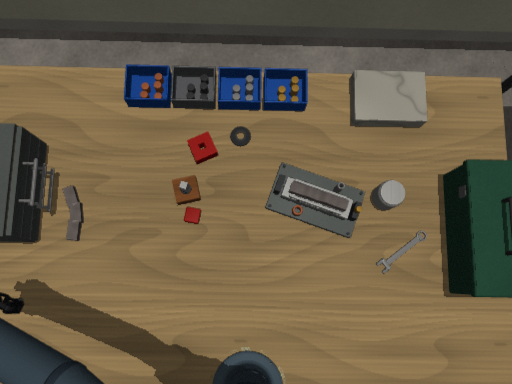

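View pics/side0.png

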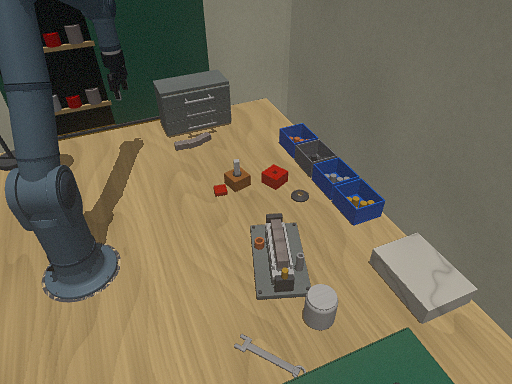

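The top view shows the wooden stand with stylus at (186,190). The red block at (202,148) is the look-alike and the red pad at (192,215) is the buffer pad. The gauge is at about (315,200), with its brass peg at (357,210). Wood-brown block with the handle in it fits the stand. I'll confirm in one enlarged crop.

```bash
cat > h.py <<'E'
import numpy as np,cv2
def ray(s,u,v):
    K,T=s["K"],s["T"];d=np.linalg.inv(K)@[u,v,1];d=T[:3,:3]@[d[0],-d[1],-d[2]];return T[:3,3],d
def onz(s,u,v,z):
    o,d=ray(s,u,v);return o+d*(z-o[2])/d[2]
def proj(s,p):
    T=s["T"];c=T[:3,:3].T@(np.asarray(p)-T[:3,3]);w=s["K"]@[c[0],-c[1],-c[2]];return w[:2]/w[2]
def two(s1,p1,s2,p2):
    o1,d1=ray(s1,*p1);o2,d2=ray(s2,*p2)
    t=np.linalg.lstsq(np.c_[d1,-d2],o2-o1,rcond=None)[0];return (o1+t[0]*d1+o2+t[1]*d2)/2
E
python3 - <<'E'
import pickle,cv2,numpy as np
d=pickle.load(open("s0.pkl","rb"))
a=d["top"]["img"]
c1=cv2.resize(a[125:240,160:260],None,fx=4,fy=4,interpolation=cv2.INTER_CUBIC)
c2=cv2.resize(a[155:245,260:370],None,fx=4,fy=4,interpolation=cv2.INTER_CUBIC)
H=460;c2=cv2.copyMakeBorder(c2,0,H-c2.shape[0],0,0,0)
im=np.hstack([c1[:,:350],c2]);print(im.shape);cv2.imwrite("pics/crop1.png",im[:, :800])
h=cv2.cvtColor(a,cv2.COLOR_BGR2HSV)
for p in[(186,200),(180,185),(315,215),(275,205),(202,140),(186,187),(300,190),(100,120),(230,180)]:print(p,a[p[1],p[0]],h[p[1],p[0]])
E
```

```text
(460, 790, 3)
(186, 200) [27 52 84] [ 13 173  84]
(180, 185) [153 158 159] [ 25  10 159]
(315, 215) [85 89 85] [60 11 89]
(275, 205) [87 91 88] [53 11 91]
(202, 140) [ 26  29 141] [  1 208 141]
(186, 187) [71 73 74] [20 10 74]
(300, 190) [85 89 97] [10 32 97]
(100, 120) [ 74 109 131] [ 18 111 131]
(230, 180) [ 72 107 128] [ 19 112 128]
```

View pics/crop1.png

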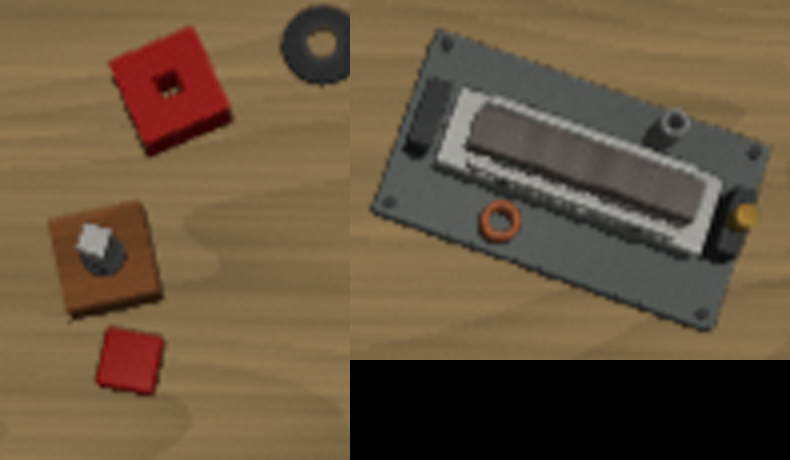

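The crop confirms it: the wooden block (crop 105,260) carries the stylus handle (95,240), and the red block (170,90) is empty. The gauge plate corners are clear, with the brass peg at its right end. Next I'll compute poses and go look from above with the wrist camera.

```bash
python3 - <<'E'
from h import *; import pickle
from station import *
d=pickle.load(open("s0.pkl","rb"));t=d["top"]
def px(u,v,x0,y0,o=0):return ((u-o+.5)/4-.5+x0,(v+.5)/4-.5+y0)
g=[onz(t,*px(u,v,260,155,350),.018) for u,v in[(437,30),(770,150),(712,330),(372,212)]]
g=np.array(g);print(g.round(4),[np.linalg.norm(g[i]-g[i-1]).round(4) for i in range(4)])
gc=g.mean(0);y=((g[0]+g[3])-(g[1]+g[2]))[:2];print("gauge",gc,"yaw",np.arctan2(y[1],y[0])-np.pi/2)
s=np.array([onz(t,*px(u,v,160,125),.045) for u,v in[(50,218),(138,202),(160,296),(70,310)]]);print(s.round(4),s.mean(0),[np.linalg.norm(s[i]-s[i-1]).round(4) for i in range(4)])
hp=onz(t,*px(94,240,160,125),.105);print("handle top",hp)
sg=[0.256,0.597]
p=np.array([s.mean(0)[0],s.mean(0)[1],.33])
q=sensors.observe()["orientation"]
manip.reach(p+[0.0,0.0,0],q)
for k,off in enumerate([(0,0),(0.05,-.06)]):
    if k: manip.servo_line(p+[*off,0])
    w=eyes.snapshot("wrist");pickle.dump(w,open(f"w{k}.pkl","wb"));cv2.imwrite(f"pics/w{k}.png",w["img"])
o=sensors.observe();print(o["clock"],o["tcp_pos"],proj(pickle.load(open("w0.pkl","rb")),hp))
E
```

```text
[[ 0.6548 -0.0943  0.018 ]
 [ 0.567  -0.3466  0.018 ]
 [ 0.4303 -0.2998  0.018 ]
 [ 0.5141 -0.0463  0.018 ]] [np.float64(0.1487), np.float64(0.2672), np.float64(0.1445), np.float64(0.267)]
gauge [ 0.54155675 -0.19673626  0.018     ] yaw -0.3271598837737102
[[0.59   0.2304 0.045 ]
 [0.6033 0.1661 0.045 ]
 [0.5332 0.1475 0.045 ]
 [0.5216 0.2128 0.045 ]] [0.56202704 0.18921919 0.045     ] [np.float64(0.0706), np.float64(0.0656), np.float64(0.0725), np.float64(0.0663)]
handle top [0.56251206 0.19010285 0.105     ]
2.7917 [0.61130643 0.13119197 0.32975803] [255.80927143 168.09448593]
```

View pics/w0.png

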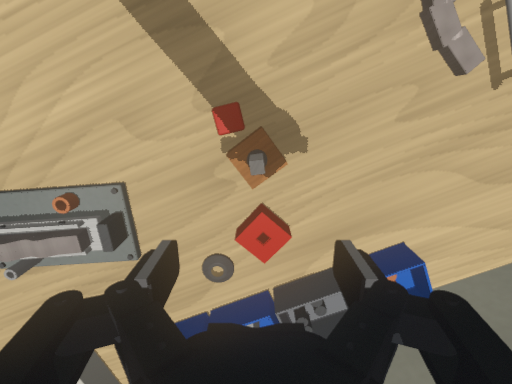

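The wrist view shows the stylus handle at about (257,162) in the stand at (257,158). I'll enlarge both wrist views around the handle.

```bash
python3 - <<'E'
from h import *; import pickle
hp=[.5625,.1901,.105];ims=[]
for k in(0,1):
    w=pickle.load(open(f"w{k}.pkl","rb"));u,v=proj(w,hp).round().astype(int);print(u,v)
    x0,y0=u-32,v-32
    ims.append(cv2.resize(w["img"][y0:y0+64,x0:x0+64],(390,390),interpolation=cv2.INTER_CUBIC))
cv2.imwrite("pics/crop2.png",np.hstack(ims))
E
```

```text
256 168
284 114
```

View pics/crop2.png

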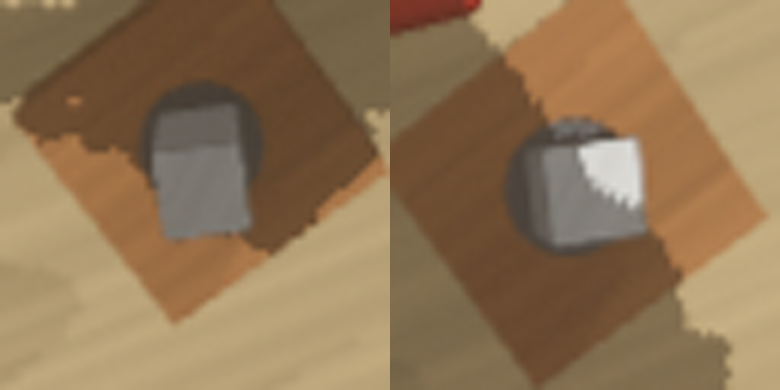

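```bash
cat >> h.py <<'E'
def quat(a):
    from scipy.spatial.transform import Rotation as R
    y=np.array([np.cos(a),np.sin(a),0]);z=np.array([0,0,-1.]);return R.from_matrix(np.c_[np.cross(y,z),y,z]).as_quat()
E
python3 - <<'E'
from h import *; import pickle
from station import *
C=[[(152,150),(240,143),(250,230),(165,240)],[(155,150),(250,138),(256,232),(163,246)]]
cs=[];ys=[]
for k,(u0,v0) in enumerate([(256,168),(284,114)]):
    w=pickle.load(open(f"w{k}.pkl","rb"))
    P=np.array([onz(w,(u+.5)/6.094-.5+u0-32,(v+.5)/6.094-.5+v0-32,.105) for u,v in C[k]])
    e=[P[(i+1)%4]-P[i] for i in range(4)];a=[np.arctan2(x[1],x[0])-i*-np.pi/2 for i,x in enumerate(e)]
    a=np.unwrap(np.array(a)*4)/4;cs.append(P.mean(0));ys.append(np.mod(a.mean(),np.pi/2));print(cs[-1],a.round(3),ys[-1],[np.linalg.norm(x).round(4) for x in e])
c=(cs[0]+cs[1])/2
ga=np.pi/2-.327
G=np.array([.5416,-.1967]);yv=np.array([np.cos(ga),np.sin(ga)])
for k in range(4):
    a=ys[0]+k*np.pi/2
    print(a,planner.inverse_kinematics([c[0],c[1],.075],quat(a)))
for a in(ga,ga+np.pi):
  for s in(-.067,.067): print(a,planner.inverse_kinematics([*(G+yv*s),.155],quat(a)))
E
```

```text
[0.56151976 0.19181402 0.105     ] [1.25  1.291 1.29  1.303] 1.283638236944172 [np.float64(0.0194), np.float64(0.0197), np.float64(0.0191), np.float64(0.0205)]
[0.56198112 0.19181087 0.105     ] [1.287 1.275 1.313 1.278] 1.2884159384684355 [np.float64(0.0197), np.float64(0.0189), np.float64(0.0197), np.float64(0.0194)]
1.283638236944172 [-0.62641473  0.49334688  0.27917751  1.86824129 -0.18211253  0.80462736
  1.03153569]
2.8544345637390682 [-0.46300508  0.48140645  0.07853682  1.85991119 -0.05055512  0.80217976
  2.49622927]
4.425230890533965 [-0.99433832  0.60427674  0.75665682  1.88520345 -0.53722074  0.86666697
 -1.8237435 ]
5.996027217328861 [-0.79153814  0.52473326  0.48669327  1.87625385 -0.32638386  0.81950778
 -0.42218438]
1.2437963267948966 [-0.12605153  0.4074273   0.63230297  1.86959931 -0.29049029  0.95726595
  1.88034676]
1.2437963267948966 [-0.24267872  0.37536437  0.48538274  1.87134808 -0.2125205   0.94571217
  1.58293639]
4.38538898038469 [-0.33621758  0.49952947  0.91890347  1.87784373 -0.47038271  0.9975828
 -1.10982384]
4.38538898038469 [-0.54791734  0.47901352  0.88587195  1.88392067 -0.44190611  0.9875213
 -1.36400481]
```

```bash
python3 - <<'E'
from h import *
from station import *
p=np.array([.5617,.1918,0])
manip.reach(p+[0,0,.19],quat(1.286))
manip.servo_line(p+[0,0,.074],feed=.12)
manip.sleep(.3);o=sensors.observe();print(o["tcp_pos"],o["wrist_force"])
eoat.grip(0.0);manip.sleep(.2)
o=sensors.observe();print(o["clock"],o["opening"],o["gripper_force"],o["wrist_force"],o["torque"])
manip.servo_line(p+[0,0,.19],feed=.12);manip.sleep(.3)
for i in range(4):
    manip.sleep(.05);o=sensors.observe();print(o["clock"],o["tcp_pos"],o["wrist_force"],o["torque"])
w=eyes.snapshot("side");t=eyes.snapshot("top");hp=o["tcp_pos"]
out=[]
for s in(w,t):
    u,v=proj(s,hp).astype(int);out.append(cv2.resize(s["img"][v-35:v+35,u-35:u+35],(390,390),interpolation=cv2.INTER_CUBIC))
cv2.imwrite("pics/held.png",np.hstack(out))
E
```

```text
[0.56202312 0.19201584 0.07457999] [-1.27784147  0.01254092  0.58901808]
5.7083 0.22739299520269496 58.69189918041229 [-0.2886915   0.2730545   0.56235117] [-1.17150032e-05 -5.95225802e-04 -2.52197575e-03]
7.175 [0.56151442 0.19171437 0.18954695] [-0.63304386  0.23216256 -1.58416655] [ 0.01450353 -0.02392357  0.03191292]
7.225 [0.5615902  0.19173035 0.18968898] [ 0.80998023  0.12506026 -1.18501567] [0.01157279 0.02964883 0.03735985]
7.275 [0.56165395 0.19173371 0.18981641] [-0.89737266 -0.34171453 -1.61400598] [0.01407748 0.04143523 0.03973418]
7.325 [0.56170305 0.19175761 0.18989138] [-0.49630703 -0.05114447 -0.52638285] [ 0.01248182 -0.04783435  0.01021427]
```

View pics/held.png

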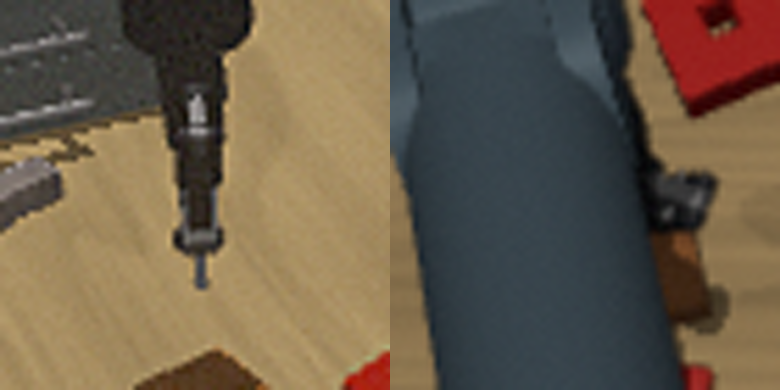

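The stylus hangs straight and vertical in the jaws (ball at (200,285) in the side crop). Next: move above the start flat, tare and feel down.

```bash
cat >> h.py <<'E'
from station import manip,sensors
A=np.pi/2-.327; GC=np.array([.5416,-.1967]); YV=np.array([np.cos(A),np.sin(A)])
def at(y,z): return np.array([*(GC+YV*y),z])
def meas(n=4,dt=.02):
    r=[]
    for i in range(n):
        manip.sleep(dt);o=sensors.observe();r.append([*o["wrist_force"],o["tcp_pos"][2],*o["tcp_pos"][:2]])
    r=np.array(r);return r[:,2].mean(),r[:,3].mean(),(r[:,4:].mean(0)-GC)@YV,r[:,2].std(),o
E
python3 - <<'E'
from h import *
import json
manip.servo_line([.5617,.1918,.23],feed=.15)
manip.reach(at(-.067,.20),quat(A))
manip.servo_line(at(-.067,.174),feed=.06);manip.sleep(.4)
f0,z,y,s,o=meas(12,.025);print("tare",f0,s,z,y,o["clock"])
zc=.174
while zc>.140:
    zc-=.0015;manip.servo_line(at(-.067,zc),feed=.03)
    f,z,y,s,o=meas(5);print(round(zc,4),round(z,5),round(f-f0,2),round(s,2),round(o["clock"],2))
    if f-f0>3.0:break
json.dump([f0,zc],open("st.json","w"))
for i in range(3):
    f,z,y,s,o=meas(5);print(z,f-f0,s,o["clock"],y)
E
```

```text
tare -1.2353925726690076 0.4663175509291953 0.17410799906649502 -0.06699450786079028 10.7917
0.1725 0.17236 -0.18 0.5 11.12
0.171 0.1709 -0.14 0.69 11.46
0.1695 0.16943 0.31 0.55 11.79
0.168 0.1679 -0.27 0.22 12.12
0.1665 0.16641 0.09 0.42 12.46
0.165 0.16491 -0.27 0.3 12.79
0.1635 0.1634 -0.34 0.3 13.12
0.162 0.1619 0.08 0.36 13.46
0.1605 0.16041 0.01 0.33 13.79
0.159 0.15892 0.14 0.57 14.12
0.1575 0.15754 0.53 0.46 14.46
0.156 0.15638 2.69 0.16 14.79
0.1545 0.15493 4.63 0.25 15.12
0.15487091236286177 4.785061545933331 0.7967954085582893 15.2083 -0.06706669641103088
0.154815148708784 5.161587116606955 0.20860063947360374 15.2917 -0.06706382593924491
0.15476516911286697 5.513967757926962 0.5037137446921176 15.375 -0.06705689607824357
```

```bash
cat > trace.py <<'E'
from h import *
import json,sys
f0,zc=json.load(open("st.json"));FT=5.6;K=1800.;st=.002
hist=[];f,z,y,s,o=meas(4);yc=-.067
while yc<.0665:
    F=f-f0;hist.append((yc,z+(max(F,0)-1)/K))
    H=np.array(hist[-3:])
    sl=np.clip(np.polyfit(H[:,0],H[:,1],1)[0],-.75,.75) if len(H)>2 else 0.
    if len(hist)>3:  # extrapolate from the latest two slopes
        sl=np.clip(.5*sl+.5*(hist[-1][1]-hist[-2][1])/st,-.75,.75)
    off=np.clip(zc-z,-.001,.001)
    base=.3*(np.polyval(np.polyfit(H[:,0],H[:,1],1),yc) if len(H)>2 else H[-1,1])+.7*H[-1,1]
    zc=base+sl*st-(FT-1)/K+off*.7
    yc+=st
    manip.servo_line(at(yc,zc),feed=.03)
    f,z,y,s,o=meas(4)
    print(f"{yc*1e3:.0f} {y*1e3:.1f} z{z*1e3:.2f} F{f-f0:.2f} sl{sl:.2f} off{off*1e3:.2f} c{(f-f0-1)/1.8:.2f} t{o['clock']:.1f}")
    json.dump([f0,zc],open("st.json","w"))
E
python3 trace.py
```

```text
-65 -65.3 z154.33 F5.77 sl0.00 off-0.22 c2.65 t15.8
-63 -62.8 z154.29 F4.92 sl0.00 off-0.25 c2.18 t16.1
-61 -60.6 z153.80 F5.76 sl-0.08 off-0.05 c2.65 t16.4
-59 -58.6 z153.66 F5.65 sl-0.07 off-0.05 c2.58 t16.7
-57 -56.6 z153.52 F6.36 sl-0.08 off0.03 c2.98 t17.0
-55 -54.5 z153.90 F5.07 sl0.07 off0.04 c2.26 t17.3
-53 -52.6 z153.53 F5.86 sl-0.10 off0.20 c2.70 t17.7
-51 -50.7 z153.61 F5.46 sl-0.01 off0.04 c2.48 t18.0
-49 -48.5 z153.45 F5.58 sl-0.05 off0.05 c2.54 t18.3
-47 -47.0 z153.40 F5.48 sl-0.06 off0.04 c2.49 t18.6
-45 -45.0 z153.28 F6.44 sl-0.05 off-0.05 c3.02 t18.9
-43 -43.2 z153.92 F5.29 sl0.14 off-0.08 c2.38 t19.2
-41 -41.2 z154.00 F6.37 sl0.05 off0.03 c2.98 t19.6
-39 -39.2 z154.86 F6.23 sl0.26 off-0.11 c2.91 t19.9
-37 -36.8 z155.91 F6.45 sl0.38 off-0.03 c3.03 t20.2
-35 -33.9 z157.34 F5.20 sl0.54 off0.03 c2.33 t20.5
-33 -32.2 z158.03 F5.14 sl0.42 off0.12 c2.30 t20.8
-31 -30.8 z158.51 F5.25 sl0.34 off0.03 c2.36 t21.1
-29 -28.6 z158.94 F5.49 sl0.28 off-0.02 c2.50 t21.5
-27 -26.3 z159.43 F5.56 sl0.28 off-0.07 c2.54 t21.8
-25 -24.0 z159.86 F5.14 sl0.27 off-0.04 c2.30 t22.1
-23 -22.2 
[... 1600 characters left out ...]
1.7 z151.02 F5.20 sl-0.42 off0.07 c2.33 t32.5
43 43.3 z149.88 F5.89 sl-0.51 off0.06 c2.72 t32.9
45 45.5 z149.11 F4.86 sl-0.42 off-0.05 c2.15 t33.2
47 47.0 z147.79 F6.54 sl-0.60 off0.06 c3.08 t33.5
49 48.9 z147.53 F5.77 sl-0.31 off-0.23 c2.65 t33.8
51 50.6 z147.01 F6.36 sl-0.31 off-0.04 c2.98 t34.1
53 52.9 z146.95 F5.36 sl-0.16 off-0.02 c2.42 t34.4
55 55.0 z146.42 F6.33 sl-0.25 off0.13 c2.96 t34.8
57 57.3 z146.57 F6.03 sl-0.07 off0.00 c2.79 t35.1
59 59.5 z146.72 F5.86 sl-0.01 off0.08 c2.70 t35.4
61 61.5 z146.87 F4.79 sl0.02 off0.13 c2.10 t35.7
63 63.3 z146.30 F5.65 sl-0.16 off0.11 c2.58 t36.0
65 65.3 z146.14 F5.84 sl-0.09 off-0.09 c2.69 t36.3
67 67.3 z146.15 F5.55 sl-0.03 off-0.07 c2.53 t36.7
```

The trace held 4.3 to 7.1 N throughout. Now lift off, then hold above the stand and check for slip before inserting.

```bash
python3 - <<'E'
from h import *
from station import eyes
manip.servo_line(at(.067,.20),feed=.06)
p=np.array([.5617,.1918,0])
manip.reach(p+[0,0,.20],quat(1.286))
manip.servo_line(p+[0,0,.15],feed=.1);manip.sleep(.3)
o=sensors.observe();hp=o["tcp_pos"];print(o["clock"],hp,o["opening"],o["wrist_force"])
s=eyes.snapshot("side");u,v=proj(s,hp-[0,0,.03]).astype(int);print(proj(s,hp-[0,0,.0596]),(u,v))
a=cv2.resize(s["img"][v-35:v+35,u-35:u+35],(390,390),interpolation=cv2.INTER_CUBIC)
w=eyes.snapshot("wrist");u,v=proj(w,hp-[0,0,.06]).astype(int);v=min(v,384-35);print(proj(w,hp-[0,0,.0596]),(u,v),6-1/7)
b=cv2.resize(w["img"][v-35:v+35,u-35:u+35],(390,390),interpolation=cv2.INTER_CUBIC)
cv2.imwrite("pics/back.png",np.hstack([a,b]))
E
```

```text
39.8917 [0.56216997 0.19201993 0.15070498] 0.22436914542414116 [ 0.46147296 -0.4908706  -0.86157239]
[236.68971635 163.53628532] (np.int64(236), np.int64(156))
[256.26705304 213.00365574] (np.int64(256), np.int64(212)) 5.857142857142857
```

View pics/back.png

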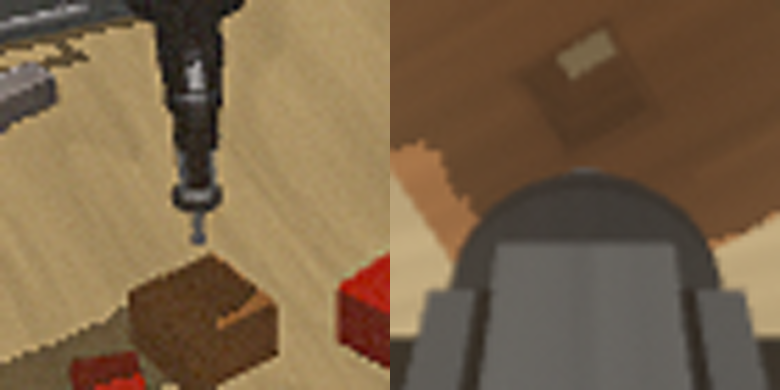

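The stylus is still vertical: ball at (236.5,163.7) against predicted (236.7,163.5), so no slip. The hole is open below. Lower with a force guard.

```bash
python3 - <<'E'
from h import *
from station import eyes,eoat
import json
p=np.array([.5617,.1918,0])
f0=np.mean([meas(4)[0] for _ in range(2)])
manip.servo_line(p+[0,0,.112],feed=.08)   # ball just above block top
ok=True
for z in(.104,.096,.088,.080,.0775,.076,.0750,.0743):
    manip.servo_line(p+[0,0,z],feed=.05);f,zz,_,s,o=meas(4);print(z,round(zz,4),round(f-f0,2),o["wrist_force"][:2].round(1),o["clock"])
    if f-f0>4: ok=z<.077;break
if ok:
    eoat.grip(1.0);manip.sleep(.2)
    manip.servo_line(p+[0,0,.20],feed=.12)
    manip.servo_line(p+[-.06,-.0,.26],feed=.15);manip.sleep(.3)
    o=sensors.observe();print(o["clock"],o["tcp_pos"],o["opening"])
    w=eyes.snapshot("wrist");s=eyes.snapshot("side");hp=np.array([.5617,.1918,.07]);out=[]
    for x in(s,w):
        u,v=proj(x,hp).astype(int);u=np.clip(u,40,470);v=np.clip(v,40,340);out.append(cv2.resize(x["img"][v-40:v+40,u-40:u+40],(390,390),interpolation=cv2.INTER_CUBIC))
    cv2.imwrite("pics/final.png",np.hstack(out))
E
```

```text
0.104 0.1039 -0.35 [ 0.5 -0.6] 41.125
0.096 0.0956 0.05 [ 0.2 -0.3] 41.5
0.088 0.0876 -0.18 [0.3 0.5] 41.875
0.08 0.0796 -0.14 [ 0.1 -0.4] 42.25
0.0775 0.0775 -0.02 [ 0.  -0.3] 42.5667
0.076 0.0759 -0.4 [-0.3  0.5] 42.8833
0.075 0.075 -0.29 [-0.2  0.3] 43.2
0.0743 0.0743 -0.12 [0.8 0.5] 43.5167
46.5833 [0.50177424 0.19146371 0.25927488] 1.0023365656436583
```

View pics/final.png

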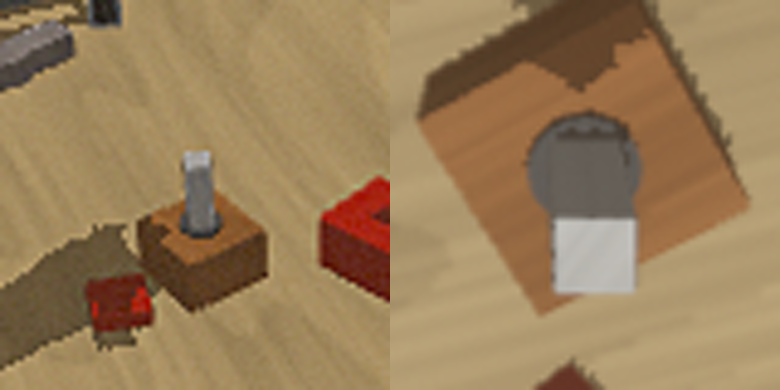

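The stylus stands upright with its flange flat on the wooden block (side crop (200,225)), and the gripper is clear. Handing in.

```bash
python3 -c "
from station import order
print(order.hand_in())"
```

```text
the job is handed in; nothing more can be done
None
```

Job handed in at about 47 s: I traced the insert from start flat to finish flat at 4.3–7.1 N measured (cradle about 1.9–3.4 mm down, computed from force), and the stylus is back upright in its wooden stand.

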